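# Square a medal case in the label-placing board

## Robot

A 7-joint arm with a two-finger parallel gripper is mounted at the origin on the work surface. World frame = base frame: x ahead of the robot, y to its left, z up, the work surface at z = 0. Lengths are in m, angles in rad, forces in N, time in s.
With the tool pointing down it reaches from about 0.35 to 0.9 m from the base axis. Payload 19.9 kg.
Tool frame: the origin (TCP) lies on the centre line of the jaws, within the pads' length; the fingertips stand 25 mm ahead of it and the grasp point (between the pads) lies 6 mm ahead of it (arm.finger_overhang is the distance from the TCP to the fingertips, in m); z points along the fingers, y is the line along which they close (so a half turn about z gives the same grasp; the last joint's range is limited). The gripper opens to 94 mm and grips with 3 to 60 N. Pads are 16 mm wide; open, the fingers measure 119 mm over their backs; the gripper's body (75 mm by 177 mm) begins 78 mm behind the grasp point.
Start: joints at [1.26, 0.417, -0.01, 1.614, 0.005, 1.111, -0.053], TCP at [0.167, -0.602, 0.199] pointing down, gripper open.
Joint ranges: [-2.81, 2.81], [-0.39, 2.02], [-1.27, 1.25], [0.06, 2.57], [-1.19, 4.33], [0.19, 2], [-2.82, 2.82]. Speed limits (rad/s): [1.89, 1.89, 2.39, 2.39, 3.01, 3.01, 3.01].

## Interface

Orientations are given as a unit quaternion [x, y, z, w].
In Python, from bench import arm, viewer gives the robot as it stands. Calls block until the motion is done:
- arm.move_pose(position, orientation): joint-space move of the TCP to a pose.
- arm.move_linear(position, speed=0.15, attitude=None, f_stop=None): straight line of the TCP; attitude=None keeps the orientation; speed is the mean speed in m/s. With f_stop (N) it stops when the force on the tool has changed by that much, and returns True; else False.
- arm.move_joints(angles): joint-space move.
- arm.set_gripper(opening, f_grip=None): finger opening in m; f_grip is the grip in N (None keeps the last); returns when the fingers have stopped.
- arm.pause(seconds).
- arm.ik(position, orientation): joint angles nearest the present ones, or None.
- viewer.get_image(name): name is "side" or "top" or "wrist"; returns a dict with "frame" (384x512x3 uint8, red, green, blue), "intrinsics" (3x3 intrinsics, pixels), "rvec" (rotation vector, rad) and "tvec" (3), from world to camera coordinates, as OpenCV has them. Camera axes: x right, y down, z forward; pixel columns grow to the right and rows downward; lengths in m; the calibration is good to about 2 mm. The wrist camera is an equidistant fisheye: a pixel r from the principal point sees the ray r / f radians off the axis. A picture is of the moment at which its call begins. There is no depth.
A pose or a line that the arm cannot do raises arm.IKError and nothing moves.
- arm.sign_off(): hands the job in; it is judged then, once.
Readings, each from a call of its own:
- arm.current_clock(): time.
- arm.current_joints(): joint angles.
- arm.current_joint_velocities(): joint speeds.
- arm.current_joint_torque(): joint torques, N m.
- arm.current_eef_pos(): TCP position.
- arm.current_tool_rot(): TCP orientation.
- arm.current_wrist_force(): force on the tool from outside, world axes, zero at the start.
- arm.current_wrist_torque(): the same for the moment, N m.
- arm.current_width(): finger opening in m.
- arm.current_grasp_force(): force on a finger pad.
Only numpy, scipy, OpenCV 4.12 (cv2) and the standard library are available. Lean on these libraries where they do the work, as an engineer would, in place of code of your own. Each camera call takes 0.05 s, during which the arm holds its last target. There are 200 camera calls.

## Task

Get the larger presentation case ready for its lid label: push it along the board into the corner so that it sits flush against both the back fence (hinged long side to it, as it already roughly faces) and the left fence, and push the sliding side guide up snug against its right side. Only push, with the fingertips or the outside of the fingers: do not pick the case up or tip it, and leave the medals and everything else on the board and desk where they are.

Things in the scene. Friction and masses are not known exactly. Their poses are not given: they have to be found in the camera images.
- board: label-placing board fixed to the desk: aluminium plate 260 mm (its x, front to back) by 400 mm (its y), top face 12 mm above the desk, yaw varies by 15 degrees. Origin: centre of the plate, at desk level; +x points away from the robot to the back fence, +y to the left fence, z up. Front and right edges are open.
- corner (a point): inner corner of the board's two fixed fences, on the plate's top face (board x = +110 mm, y = +150 mm). The back fence runs along board y through it, over almost the full width (from y = -200 mm); the left fence runs along board x, only from x = 0 to the back. Both stand 20 mm above the plate.
- case: the larger presentation case: closed, dark wood, brass seam, 80 mm (its x) by 110 mm (its y) by 30 mm high, 0.17 to 0.35 kg. Loose on the plate, between left fence and side guide, turned up to 25 degrees. Origin: centre of its underside; x points to its hinged long side, which roughly faces the back fence and goes against it; brass clasp on the long side towards the robot.
- guide (a joint): sliding side guide of the board: how far it is slid towards the left fence, in m (0 = fully out to the right, end stop at 0.20; starts at 0 to 0.02). Its flat inner face, parallel to the left fence, stands at board y = -0.130 + joint value, so it meets the case squared in the corner at 0.170. About 2 N moves it and it stays where it is left.
- guide_ear (a point): push point of the guide, a steel angle: middle of the flat outer (-y) face, 20 mm above the plate. Blade 90 mm long along board x (centred at x = +60 mm), 6 mm thick, 22 mm high; in its middle a thumb ear 40 mm wide rises to 41 mm. A foot flange, top 5 mm above the plate, reaches 34 mm outward from that face: push with the fingertips 8 mm or more above the plate.
- guide_face (a point): middle of the guide's flat inner (+y) face, the one that meets the case, 12 mm above the plate.
- medal_board: round metal medal, 65 mm across and 6 mm thick, with a ribbon loop that reaches 44 mm from its centre; lies on the board's plate, near its front left corner. Origin: centre of its underside. Bystander.
- medal_desk: the same kind of medal, lying on the desk to the right of the board. Origin: centre of its underside. Bystander.
- small_case: smaller square presentation case, 60 x 60 x 26 mm, on the desk left of the board. Origin: centre of its underside. Bystander.
- label_roll: upright-axis roll of paper labels, 76 mm across, 30 mm high, on the desk left of the board. Origin: centre of its underside. Bystander.
- bottle: little closed bottle, 42 mm across, 70 mm tall, standing on the board's plate near its front right corner. Origin: centre of its underside. Bystander.
- roller: hand roller with a rubber drum (30 mm across, 60 mm wide) and wooden handle, about 155 mm long, lying on the desk right of the board; origin at the neck of the handle, at desk level; x runs towards the drum. Bystander.
- pen: marker pen, 130 mm long, 15 mm thick, lying on the desk left of the board. Origin: its middle, at desk level; x along it. Bystander.
Mind the look-alikes: they are no part of the job. Leave any blue or green look-alike of the case alone.

How it is judged:
By the outcome, as a careful person would: the job done as asked, in the order asked, and still so for the second after the job is handed in, with the robot touching nothing.
It also fails if it takes over 51 s, if anything falls off the work surface, if the arm or the gripper's body presses on something with over 40 N, if the wrist force passes 120 N, or if a joint passes its speed limit or range.

## Working session

There is one attempt and no reset: what is moved stays moved. The work goes in short steps, each a Python script; the robot and the scene stay as the last script left them, time stands still between calls to the robot, and variables do not carry over. Pictures are saved under pics/ and viewed, at most 10 in all, crops included, and the job is handed in when it is done.

```bash
mkdir -p pics; ls
python3 - <<'E'
from bench import arm, viewer
import cv2,numpy as np,pickle
d={}
for n in("top","side"):
    g=viewer.get_image(n); d[n]=g
    cv2.imwrite(f"pics/{n}0.png",cv2.resize(g["frame"][:,:,::-1],(800,600),interpolation=cv2.INTER_CUBIC))
    R=cv2.Rodrigues(g["rvec"])[0]; print(n,g["intrinsics"].tolist(),-R.T@g["tvec"].ravel() if hasattr(g["tvec"],'ravel') else g["tvec"])
pickle.dump(d,open("im0.pkl","wb"))
print(arm.current_clock(),arm.current_tool_rot(),arm.finger_overhang)
E
```

```text
pics
top [[389.39637011732265, 0.0, 255.0375897530236], [0.0, 389.39637011732265, 189.3180144450504], [0.0, 0.0, 1.0]] [0.2727652  0.04140708 1.1890245 ]
side [[387.7162261070718, 0.0, 258.29680343427], [0.0, 387.7162261070718, 195.81503556544382], [0.0, 0.0, 1.0]] [0.17263603 0.63094914 0.75099501]
0.1 [ 9.90911066e-01  1.34517566e-01 -1.17740855e-04 -5.19110969e-04] 0.025
```

View pics/top0.png

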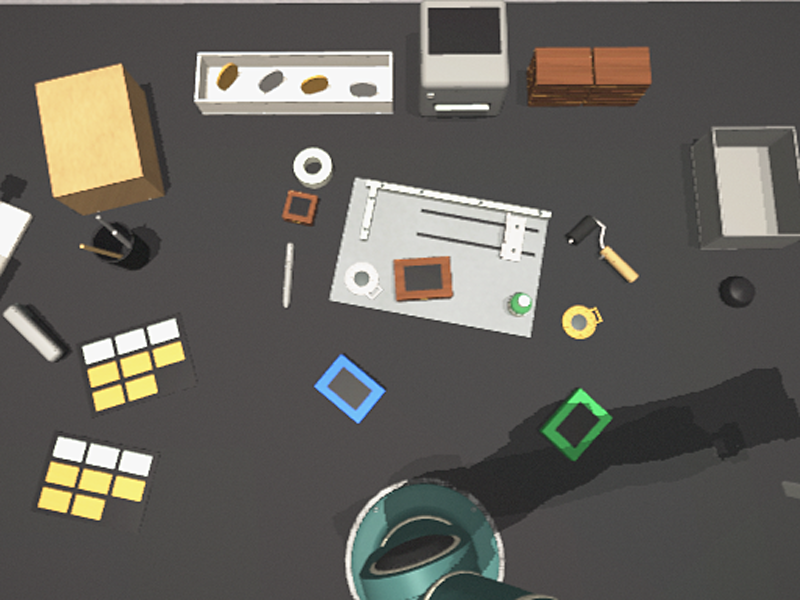

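View pics/side0.png

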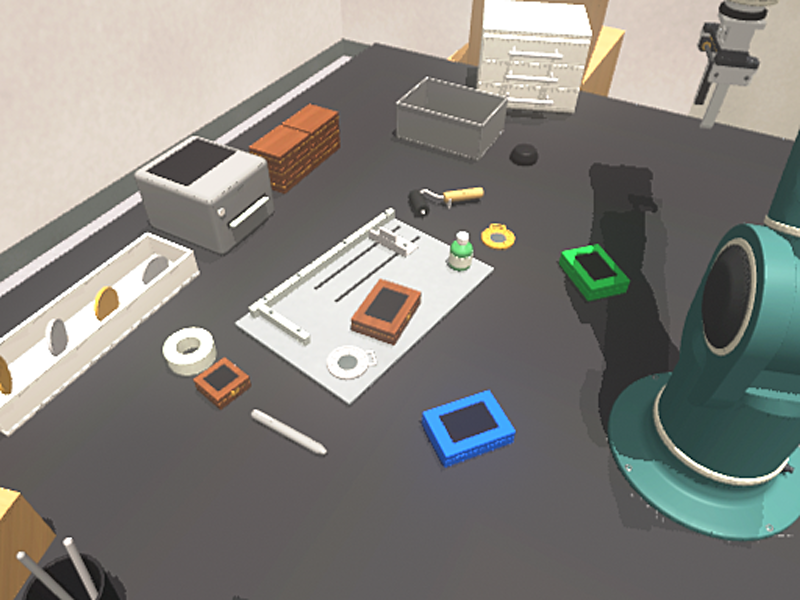

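Top view: the board spans corners (358,178), (551,213), (531,336) and (330,300) in the enlarged picture. The brown case is at (423,278), with the medal close on its left at (362,279), the guide at (513,237) and the bottle at (519,303). The side view agrees. Next I measure these.

```bash
cat > h.py <<'E'
import cv2,numpy as np
def cam(g):
    R=cv2.Rodrigues(np.array(g["rvec"],float))[0]; t=np.array(g["tvec"],float).ravel()
    return np.array(g["intrinsics"]),R,-R.T@t
def ray(g,uv,fish=False):
    K,R,c=cam(g); uv=np.atleast_2d(np.array(uv,float))
    p=(uv-K[:2,2])/[K[0,0],K[1,1]]
    if fish:
        th=np.linalg.norm(p,axis=1,keepdims=True); d=np.c_[p/th*np.sin(th),np.cos(th)]
    else: d=np.c_[p,np.ones(len(p))]
    return c,d@R
def onplane(g,uv,z,fish=False):
    c,d=ray(g,uv,fish); return c+d*((z-c[2])/d[:,2])[:,None]
def tri(rays):
    A=np.zeros((3,3));b=np.zeros(3)
    for c,d in rays:
        d=d.ravel()/np.linalg.norm(d); P=np.eye(3)-np.outer(d,d); A+=P; b+=P@c
    return np.linalg.solve(A,b)
def mask(g,kind):
    f=g["frame"].astype(int); hsv=cv2.cvtColor(g["frame"],cv2.COLOR_RGB2HSV).astype(int)
    if kind=="wood": m=(hsv[...,0]<18)&(hsv[...,1]>90)&(hsv[...,2]>50)
    if kind=="plate": m=(hsv[...,1]<40)&(hsv[...,2]>130)
    return m.astype(np.uint8)*255
def blob(m,uv):
    n,l,s,c=cv2.connectedComponentsWithStats(m)
    i=min((i for i in range(1,n) if s[i,4]>60),key=lambda i:np.hypot(*(c[i]-uv)))
    cs,_=cv2.findContours((l==i).astype(np.uint8),cv2.RETR_EXTERNAL,cv2.CHAIN_APPROX_NONE)
    return max(cs,key=cv2.contourArea)
E
python3 - <<'E'
from h import *; import pickle
d=pickle.load(open("im0.pkl","rb")); k=0.64
T=d["top"];S=d["side"]
b={}
for n,g,cb,cc in(("top",T,(441*k,257*k),(423*k,278*k)),("side",S,(360*k,310*k),(386*k,310*k))):
    for kind,uv in(("plate",cb),("wood",cc)):
        c=blob(mask(g,kind),uv); hull=cv2.convexHull(c)
        e=cv2.approxPolyDP(hull,6 if kind=="plate" else 4,True).reshape(-1,2)
        b[n,kind]=c; print(n,kind,cv2.contourArea(hull),e.tolist())
# board from top: minAreaRect on plane z=.012
P=onplane(T,b["top","plate"].reshape(-1,2),0.012)[:,:2]
r=cv2.minAreaRect(P.astype(np.float32)*1000);print("board",r)
P=onplane(T,b["top","wood"].reshape(-1,2),0.042)[:,:2]
r=cv2.minAreaRect(P.astype(np.float32)*1000);print("case",r)
E
```

```text
top plate 10534.5 [[227, 114], [352, 135], [339, 215], [212, 192]]
top wood 927.5 [[287, 164], [288, 189], [254, 192], [252, 166]]
side plate 10315.5 [[250, 133], [315, 172], [223, 258], [150, 206]]
side wood 1140.5 [[242, 179], [268, 187], [251, 220], [225, 210]]
board ((575.71923828125, -37.600616455078125), (404.7093505859375, 261.4693298339844), 79.31465148925781)
case ((521.9324340820312, 0.6384735107421875), (80.61792755126953, 107.80919647216797), 3.9053118228912354)
```

```bash
cat >> h.py <<'E'
def Q(psi): return [float(np.cos(psi/2)),float(np.sin(psi/2)),0.,0.]
E
python3 - <<'E'
from h import *; from bench import arm,viewer; import pickle
y=np.radians(-10.7)
for p in (0,np.pi,np.pi/2,-np.pi/2):
    q=arm.ik([.53,-.02,.3],Q(y+p)); print(p,None if q is None else np.round(q,2))
arm.move_pose([.50,-.03,.36],Q(y))
w=[viewer.get_image("wrist")]
arm.move_linear([.56,.0,.36],speed=.2); w.append(viewer.get_image("wrist"))
pickle.dump(w,open("w.pkl","wb"))
for g in w: print(cam(g)[2],cam(g)[0][0],cam(g)[1][2])
cv2.imwrite("pics/w0.png",cv2.resize(np.hstack([w[0]["frame"]])[:,:,::-1],(800,600)))
print(arm.current_clock())
E
```

```text
0 [ 0.51  0.21 -0.61  1.7   0.12  1.27 -1.89]
3.141592653589793 [ 0.72  0.26 -0.88  1.7   0.2   1.29  1.18]
1.5707963267948966 [ 0.59  0.22 -0.71  1.7   0.15  1.28 -0.34]
-1.5707963267948966 [ 0.86  0.32 -1.08  1.69  0.29  1.31  2.68]
[ 0.58054626 -0.0459009   0.54333711] [297.31863964   0.         253.12810022] [-0.27387508  0.0523959  -0.96033698]
[ 0.64081392 -0.01511127  0.54293636] [297.31863964   0.         253.12810022] [-0.27456256  0.05256521 -0.9601314 ]
3.1083
```

View pics/w0.png

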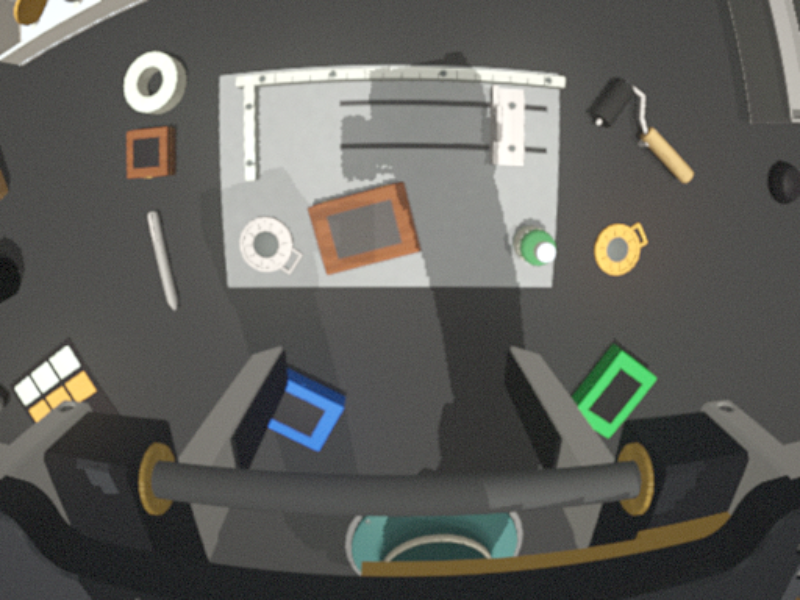

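Wrist view (enlarged): plate corners are front-left (228,287), front-right (553,287) and back-left (220,76). Case top corners are (309,207), (402,183), (419,249) and (329,273). The ribbon tip is at (297,268), the guide at (510,125) and the bottle at (530,245). Next I refine and triangulate these.

```bash
cat >> h.py <<'E'
def fproj(g,X):
    K,R,c=cam(g); p=(np.atleast_2d(X)-c)@R.T; r=np.hypot(p[:,0],p[:,1]); th=np.arctan2(r,p[:,2])
    return p[:,:2]/r[:,None]*th[:,None]*K[0,0]+K[:2,2]
E
python3 - <<'E'
from h import *; import pickle
w=pickle.load(open("w.pkl","rb"));k=.64
pts={"FL":(228,287,.012),"FR":(553,287,.012),"BL":(220,76,.012),"c1":(309,207,.042),"c2":(402,183,.042),"c3":(419,249,.042),"c4":(329,273,.042),
"lf_front":(257,180,.032),"guide_fl":(497,163,.034),"rib":(297,268,.015),"bottle":(518,262,.012)}
gr=[cv2.cvtColor(g["frame"],cv2.COLOR_RGB2GRAY) for g in w]
crit=(3,40,.01)
for n,(u,v,z) in pts.items():
    a=cv2.cornerSubPix(gr[0],np.float32([[[u*k,v*k]]]),(3,3),(-1,-1),crit)[0]
    X=onplane(w[0],a,z,True)
    b=cv2.cornerSubPix(gr[1],np.float32(fproj(w[1],X))[None],(3,3),(-1,-1),crit)[0]
    t=tri([ray(w[0],a,True),ray(w[1],b,True)])
    print(n,a.round(1),"plane",X.round(4)[0,:2],onplane(w[1],b,z,True).round(4)[0,:2],"tri",t.round(4))
for g in w:
    c=blob(mask(g,"wood"),fproj(g,[[.522,.0,.042]])[0])
    P=onplane(g,c.reshape(-1,2),.042,True)[:,:2]*1000
    print("case",cv2.minAreaRect(P.astype(np.float32)))
E
```

```text
FL [[145.6 183.3]] plane [0.4862 0.1834] [0.4865 0.1842] tri [0.4853 0.1856 0.0074]
FR [[352.6 183.4]] plane [ 0.4115 -0.2075] [ 0.412  -0.2069] tri [ 0.4098 -0.209   0.0066]
BL [[140.2  48.2]] plane [0.7399 0.1354] [0.7402 0.1352] tri [0.7404 0.1357 0.0105]
c1 [[196.5 132.4]] plane [0.5604 0.0561] [0.5593 0.0573] tri [0.5601 0.0562 0.0449]
c2 [[257.7 115.6]] plane [ 0.5676 -0.0512] [ 0.5708 -0.0496] tri [ 0.5669 -0.0515  0.0142]
c3 [[269.1 160.8]] plane [ 0.4882 -0.056 ] [ 0.4888 -0.0562] tri [ 0.4877 -0.0563  0.0389]
c4 [[208.7 175.3]] plane [0.4829 0.0515] [0.4831 0.0517] tri [0.4825 0.0519 0.0399]
lf_front [[163.1 114.6]] plane [0.6042 0.1103] [0.6054 0.1105] tri [0.6047 0.113  0.0225]
guide_fl [[317.1 105.1]] plane [ 0.5682 -0.1551] [ 0.57   -0.1511] tri [ 0.567  -0.1593  0.0085]
rib [[190.1 171.5]] plane [0.4915 0.0895] [0.4915 0.0895] tri [0.4915 0.0895 0.015 ]
bottle [[331.5 167.7]] plane [ 0.4493 -0.1695] [ 0.4493 -0.1695] tri [ 0.4493 -0.1695  0.012 ]
case ((525.2518310546875, 0.23317337036132812), (78.77611541748047, 106.50218963623047), 3.4287049770355225)
case ((526.7345581054688, 0.5646705627441406), (80.78013610839844, 106.8530502319336), 3.8342723846435547)
```

```bash
cat >> h.py <<'E'
YAW=np.radians(-10.8); C0=np.array([.5757,-.0365])
XH=np.array([np.cos(YAW),np.sin(YAW)]); YH=np.array([-XH[1],XH[0]])
def W(x,y,z): return [*(C0+x*XH+y*YH).tolist(),z]   # board -> world, z in world
def B(p): d=np.array(p[:2])-C0; return np.round([d@XH,d@YH],4)
E
python3 - <<'E'
from h import *; from bench import arm,viewer; import pickle
yc=np.radians(3.7); c=np.array([.5245,.0005]); u=np.array([np.cos(yc),np.sin(yc)])
print("case",B(c))
arm.set_gripper(.05)
s=c-.062*u
arm.move_pose([*s,.13],Q(yc)); arm.move_linear([*s,.047],speed=.12)
print("down",arm.current_wrist_force().round(2) if hasattr(arm.current_wrist_force(),'round') else arm.current_wrist_force())
t=c-.050*u
arm.move_linear([*t,.047],speed=.06)
print(B(t),arm.current_wrist_force())
print(arm.move_linear(W(.008,.031,.047),speed=.06,attitude=Q(YAW),f_stop=15),arm.current_wrist_force(),B(arm.current_eef_pos()))
print(arm.move_linear(W(.028,.031,.047),speed=.02,f_stop=8),arm.current_wrist_force(),B(arm.current_eef_pos()))
print(arm.current_clock())
w=viewer.get_image("top");pickle.dump(w,open("t1.pkl","wb"))
a=viewer.get_image("side");
cv2.imwrite("pics/s1.png",cv2.resize(np.hstack([w["frame"][90:240,180:380],a["frame"][110:260,130:330]])[:,:,::-1],(800,300),interpolation=2))
E
```

```text
case [-0.0572  0.0268]
down [ 0.48 -0.65  0.9 ]
[-0.1056  0.0142] [ 0.03391381 -0.38731668 -0.17730484]
False [-0.07759963  1.19798309  0.84945489] [0.0079 0.0309]
False [ 0.23113957 -0.72248964 -0.14153269] [0.0279 0.0311]
9.325
```

View pics/s1.png

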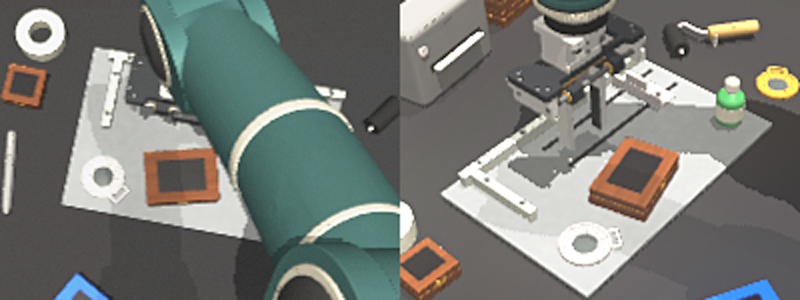

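The case did not move and the fingers are past it, at about (590,130) in the right crop. I check the height before doing anything else.

Run:
```python
from h import *; from bench import arm,viewer
print(arm.current_eef_pos(),arm.current_tool_rot(),Q(YAW),arm.current_width(),arm.current_joints())
g=viewer.get_image("wrist"); cv2.imwrite("pics/w1.png",cv2.resize(g["frame"][:,:,::-1],(800,600)))
s=viewer.get_image("side"); cv2.imwrite("pics/s2.png",cv2.resize(s["frame"][100:250,130:330][:,:,::-1],(800,600),interpolation=2))
```

```text
[ 0.6089669  -0.01128488  0.04703862] [ 9.95563960e-01 -9.40871972e-02  2.17732925e-05  7.39121980e-06] [0.99556196460308, -0.09410831331851433, 0.0, 0.0] 0.050085533194887955 [ 0.34452917  0.62238776 -0.50580132  1.75543375  0.38108171  0.86255053
 -2.09252896]
```

View pics/s2.png

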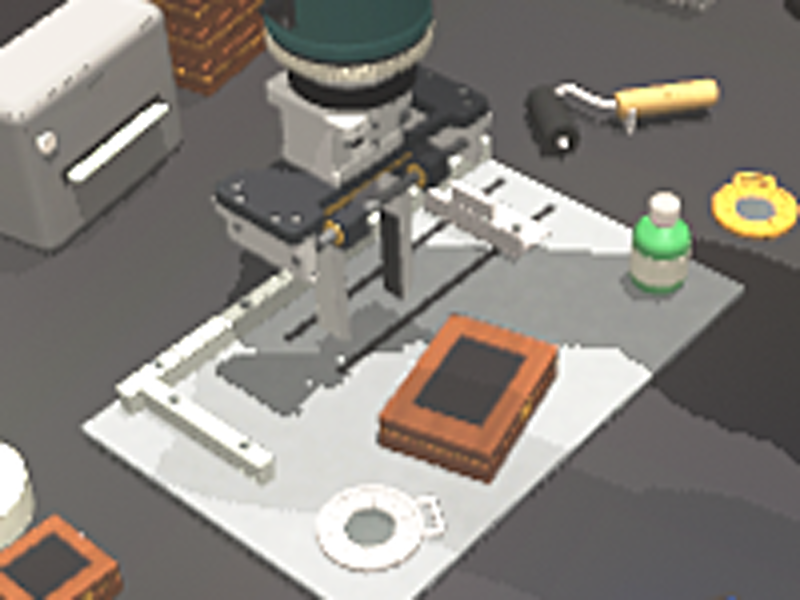

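View pics/w1.png

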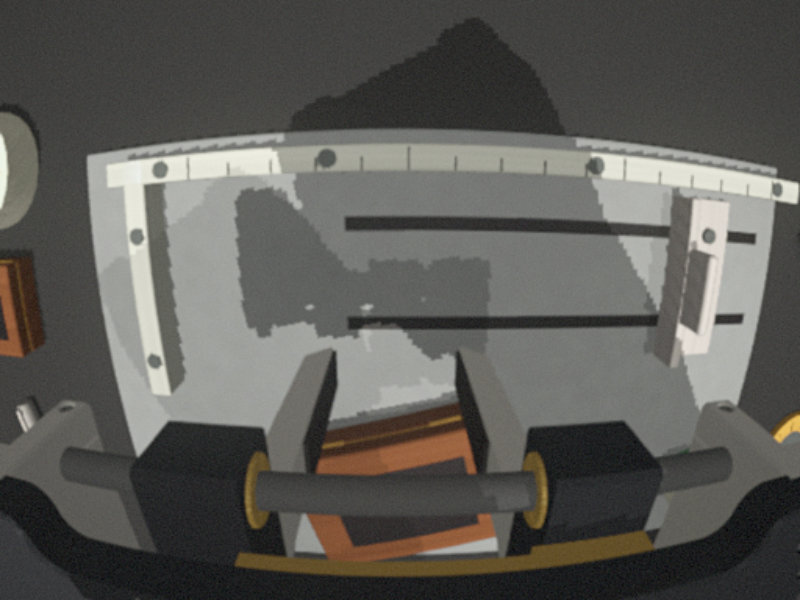

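Run:
```python
from h import *; from bench import arm,viewer
s=viewer.get_image("side")
p=np.array(arm.current_eef_pos())
from scipy.spatial.transform import Rotation as Ro
ty=Ro.from_quat(arm.current_tool_rot()).as_matrix()[:,1]
for z in(.0,.02,.04,.06):
    X=np.array([p+ty*o+np.array([0,0,z-.025]) for o in(.031,-.031)])
    uv,_=cv2.projectPoints(X,np.array(s["rvec"]),np.array(s["tvec"]),s["intrinsics"],None)
    print(z,((uv.reshape(-1,2)-[130,100])*4).round())
```

```text
0.0 [[395. 322.]
 [334. 370.]]
0.02 [[394. 301.]
 [332. 348.]]
0.04 [[393. 278.]
 [330. 326.]]
0.06 [[392. 256.]
 [328. 303.]]
```

Run:
```python
from h import *; from bench import arm,viewer
s=viewer.get_image("side");w=viewer.get_image("wrist")
for a,b in(((322,351),(335,337)),((472,351),(398,296))):
    print(tri([ray(w,np.array(a)*.64,True),ray(s,np.array(b)/4+[130,100])]))
    for z in(.022,.052): print(z,onplane(w,np.array(a)*.64,z,True),onplane(s,np.array(b)/4+[130,100],z))
print(arm.current_eef_pos(),arm.current_wrist_force())
```

```text
[0.61816843 0.01635287 0.04711318]
0.022 [[0.61183123 0.02497905 0.022     ]] [[ 0.63139847 -0.00859524  0.022     ]]
0.052 [[0.62299492 0.01757613 0.052     ]] [[0.61251923 0.01772363 0.052     ]]
[ 0.60488621 -0.04654205  0.04059899]
0.022 [[ 0.59802674 -0.0470515   0.022     ]] [[ 0.61549901 -0.06614763  0.022     ]]
0.052 [[ 0.61117567 -0.04409562  0.052     ]] [[ 0.59727407 -0.03746033  0.052     ]]
[ 0.60900394 -0.01129713  0.04701585] [-0.60324591  0.02394122 -0.8566969 ]
```

The triangulated fingertips stand about 25 mm higher than nominal, so they passed over the case. I find their true height by touching the bare plate gently.

Run:
```python
from h import *; from bench import arm,viewer
p=np.array(arm.current_eef_pos())
print(arm.move_linear([p[0],p[1],.008],speed=.02,f_stop=4),arm.current_eef_pos(),arm.current_wrist_force())
e=np.array(arm.current_eef_pos()); arm.move_linear([p[0],p[1],float(e[2])+.01],speed=.05)
s=viewer.get_image("side"); cv2.imwrite("pics/s3.png",cv2.resize(s["frame"][100:250,130:330][:,:,::-1],(800,600),interpolation=2))
print(arm.current_clock())
```

```text
False [ 0.60903398 -0.01130417  0.0080711 ] [ 0.42774472 -0.1504374  -0.19407651]
12.175
```

View pics/s3.png

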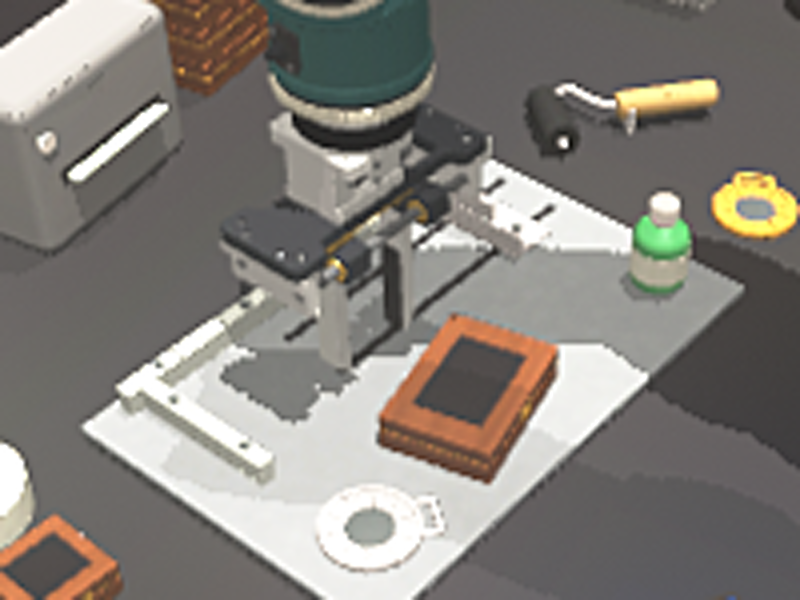

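The fingertips are now at (338,365) and (398,330), which puts them near z = 0.02 with the TCP at 0.018. I keep feeling down for the plate.

Run:
```python
from h import *; from bench import arm,viewer
p=np.array(arm.current_eef_pos())
print(arm.move_linear([p[0],p[1],-.008],speed=.025,f_stop=4),arm.current_eef_pos(),arm.current_wrist_force())
e=np.array(arm.current_eef_pos()); arm.move_linear([p[0],p[1],float(e[2])+.012],speed=.05)
print(arm.current_eef_pos(),arm.current_clock())
```

```text
True [ 0.6090947  -0.01133678  0.0063303 ] [-2.03117627 -0.4416022   9.51508567]
[ 0.60926754 -0.01139428  0.01852931] 13.1667
```

The plate touch came at TCP z = 0.0065, so the tips stand 5.5 mm above the TCP. I redo the push at TCP z = 0.016.

Run:
```python
from h import *; from bench import arm,viewer; import pickle
yc=np.radians(3.7); c=np.array([.5245,.0005]); u=np.array([np.cos(yc),np.sin(yc)]); Z=.016
p=arm.current_eef_pos(); arm.move_linear([p[0],p[1],.085],speed=.25)
s=c-.064*u
arm.move_linear([*s,.085],speed=.3,attitude=Q(yc)); arm.move_linear([*s,Z],speed=.15)
arm.pause(.1); print("down",B(arm.current_eef_pos()),arm.current_wrist_force())
print(arm.move_linear([*(c-.046*u),Z],speed=.05,f_stop=10),arm.current_wrist_force(),B(arm.current_eef_pos()))
print(arm.move_linear(W(.008,.031,Z),speed=.07,attitude=Q(YAW),f_stop=15),arm.current_wrist_force(),B(arm.current_eef_pos()))
print(arm.move_linear(W(.028,.031,Z),speed=.02,f_stop=7),arm.current_wrist_force(),B(arm.current_eef_pos()))
print(arm.current_clock())
w=viewer.get_image("top")
a=viewer.get_image("side");
cv2.imwrite("pics/s4.png",cv2.resize(np.hstack([w["frame"][90:240,180:380],a["frame"][110:260,130:330]])[:,:,::-1],(800,300),interpolation=2))
```

```text
down [-0.1185  0.0109] [0.15898041 0.43467772 1.20935277]
False [-0.22464679 -0.52635394 -0.27652557] [-0.1017  0.0154]
False [0.4797439  0.33175641 0.91990999] [0.0079 0.0309]
True [-0.70846548 -1.00387032  0.49447553] [0.0196 0.0309]
17.8333
```

View pics/s4.png

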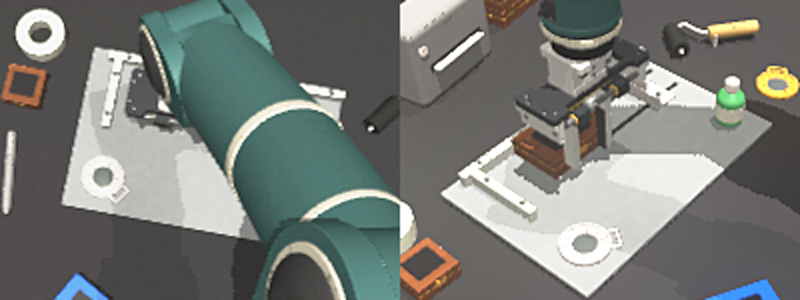

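The case is now against the back fence, at about (550,150) in the right crop. Next is the +y push along the fence.

Run:
```python
from h import *; from bench import arm,viewer; import pickle
Z=.016; L=.08; R=YAW+np.pi/2
arm.move_linear(W(.008,.031,Z),speed=.15)
arm.move_linear(W(.0,.02,L),speed=.25)
arm.set_gripper(.03)
arm.move_linear(W(.064,-.058,L),speed=.25,attitude=Q(R)); arm.move_linear(W(.064,-.058,Z),speed=.15)
print(arm.move_linear(W(.064,.022,Z),speed=.05,f_stop=15),arm.current_wrist_force(),B(arm.current_eef_pos()))
print(arm.move_linear(W(.064,.042,Z),speed=.02,f_stop=8),arm.current_wrist_force(),B(arm.current_eef_pos()))
arm.move_linear(W(.064,.015,Z),speed=.15)
arm.move_linear(W(.05,.0,L),speed=.25)
print(arm.current_clock())
w=viewer.get_image("wrist"); pickle.dump(w,open("w5.pkl","wb"))
cv2.imwrite("pics/w5.png",cv2.resize(w["frame"][:,:,::-1],(800,600)))
```

```text
False [-1.22716243 -0.26296093 -0.37697003] [0.0641 0.022 ]
True [ 0.54120355 -0.66913214 -0.15702824] [0.0638 0.0309]
24.4083
```

View pics/w5.png

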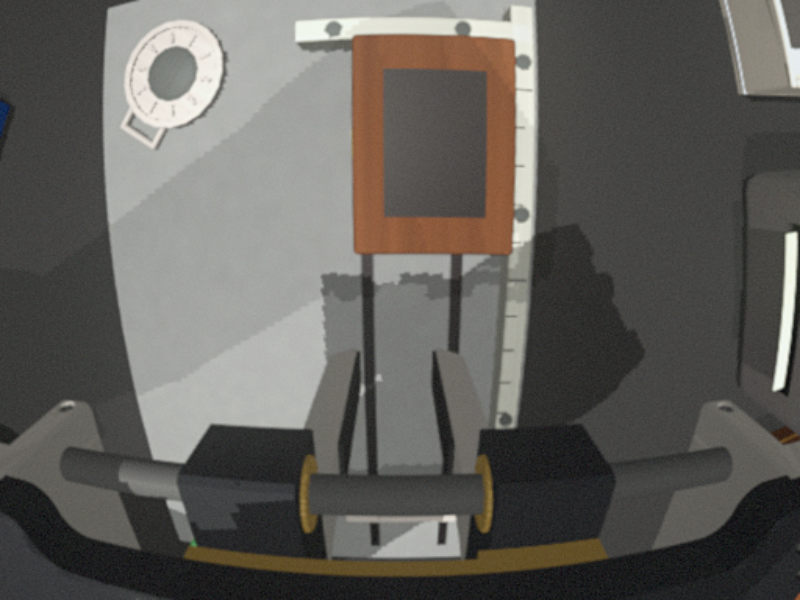

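The case sits squarely in the corner: its left side is along the left fence (y≈37) and its back along the back fence (x≈515). I reseat it at the back with a light touch, then push the guide.

Run:
```python
from h import *; from bench import arm,viewer; import pickle
Z=.016; L=.08; R=YAW+np.pi/2
arm.move_linear(W(-.005,.094,L),speed=.25,attitude=Q(YAW)); arm.set_gripper(.05)
arm.move_linear(W(-.005,.094,Z),speed=.15)
print(arm.move_linear(W(.030,.094,Z),speed=.03,f_stop=8),arm.current_wrist_force(),B(arm.current_eef_pos()))
arm.move_linear(W(.003,.094,Z),speed=.15); arm.move_linear(W(.003,.08,L),speed=.25)
print(arm.current_clock())
arm.move_linear(W(.06,-.166,L),speed=.3,attitude=Q(R)); arm.set_gripper(.02)
arm.move_linear(W(.06,-.166,.021),speed=.15); print(arm.current_wrist_force())
print(arm.move_linear(W(.06,.012,.021),speed=.07,f_stop=15),B(arm.current_eef_pos()))
print(arm.move_linear(W(.06,.034,.021),speed=.02,f_stop=7),arm.current_wrist_force(),B(arm.current_eef_pos()))
arm.move_linear(W(.06,-.02,.021),speed=.12); arm.move_linear(W(.05,-.03,L+.03),speed=.2)
print(arm.current_clock())
w=viewer.get_image("wrist"); pickle.dump(w,open("w6.pkl","wb"))
cv2.imwrite("pics/w6.png",cv2.resize(w["frame"][:,:,::-1],(800,600)))
```

```text
True [-0.44740062  0.39532864 -0.10958737] [0.0195 0.094 ]
28.7583
[ 0.11116704 -0.4850833   1.14663585]
False [0.0601 0.0119]
True [-0.51995079 -0.64687786  0.2996065 ] [0.0599 0.025 ]
36.1917
```

View pics/w6.png

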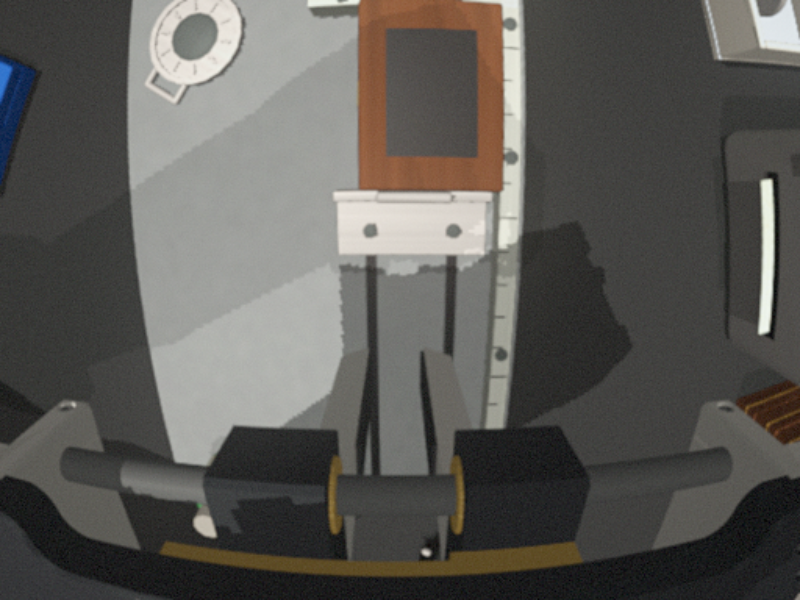

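The case is in the corner with the guide blade touching its right side at y≈190. Both pushes stopped at consistent places: the case's right face at 0.039 by the fingers and 0.039 by the guide.

```bash
python3 -c "
from bench import arm
print(arm.sign_off(),arm.current_clock())"
```

```text
the job is handed in; nothing more can be done
the job is handed in; nothing more can be done
```

The larger case is flush in the corner against both fences with the side guide snug on its right side, handed in at about 36 s; the first push went over the case without touching it, and I saw no sign of anything else being moved.

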